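Flip open the cinnamon side of the spice box

TASK

Open the side of the pale blue spice box that holds the cinnamon sticks: with a fingertip under its lip, push that clear-windowed lid up and over the middle hinge, then gently press it down until it lies flat on top of the other lid. Use fingertip pushes only: do not pinch or lift anything, leave the nutmeg side shut and both pans in place, do not shove the box along the counter, and leave the steel tins and the grinder alone.

Things in the scene. Friction and masses are not known exactly. Their poses are not given: they have to be found in the camera images.
- spice_box: pale blue plastic spice box standing loose on the counter, 1.2 to 1.5 kg with lids and pans: 190 mm along its x, 250 mm along its y, walls 4 mm thick, 50 mm high. A middle wall along x (at y = 0) parts it into two bays, at +y and -y, each with its own flat lid. Origin: centre of the underside, on the counter (z = 0); z up. Its x axis stays within 25 degrees of the robot's straight ahead
- hinge_mid (a point): middle of the hinge rod, which both lids share: 55 mm above the counter, straight above the box's origin; the rod runs along the box's x axis. Shut, a lid's top face lies 1 mm below the rod axis and its under face 4 mm below; turned over, the face that was underneath looks up, 4 mm above the rod axis
- lid_a (a joint): angle of the lid over the +y bay, rad: 0 shut (flat on the box), pi/2 upright, pi (3.14, the stop) turned right over, flat on the other lid. The hinge is stiff: the lid stays at whatever angle it is left (0.085 N m friction; 90 g lid; 1 to 1.5 N at the lip moves it)
- lid_b (a joint): angle of the lid over the -y bay, rad: 0 shut, pi/2 upright, pi turned right over, flat on the other lid; the same stiff hinge
- lip_a (a point): middle of the thumb lip of lid a; moves with the lid. Shut: 135 mm from the rod towards the box's +y, 53 mm above the counter. The lid is a 3.5 mm plate, 190 mm wide, blue frame round a clear window, reaching 126 mm from the rod (the box wall's outer face: 125 mm); the lip, 90 mm wide along the rod, reaches 144 mm. Under the shut lip there is only air down to the counter (51 mm)
- lip_b (a point): middle of the thumb lip of lid b; moves with the lid. Shut: 135 mm from the rod towards the box's -y, 53 mm above the counter. Same sizes as lid a
- cinnamon_mid (a point): centre of the loose open steel pan (172 x 108 x 32 mm) of reddish-brown cinnamon sticks, standing on the floor of one bay, 62 mm from the middle wall's plane: the bay it is in is the one to open (its side differs from run to run)
- nutmeg_mid (a point): centre of the like pan with round brown nutmegs, in the other bay, whose lid stays shut
- tin_1: closed round steel container, 89 mm across, 87 mm high, loose; origin at the centre of its underside. To be left alone
- tin_2: the same, second container
- tin_3: the same, third container
- grinder: stainless steel pepper grinder with a knob on top, 62 mm across the foot, 160 mm high, loose; origin at the centre of its underside. To be left alone

How it is judged:
At the end, for the whole second after the job is handed in: The cinnamon lid is turned right over, flat on the other lid (within 0.08 rad of its stop) and at rest; the nutmeg lid is shut (under 0.05 rad); the box stands flat within 20 mm of its start, pans down in their bays; tins and grinder are within 20 mm of their starts (((y of cinnamon_mid in the frame of spice_box above 0.04 m and value of joint lid_a above 3.06 rad and value of joint lid_b below 0.05 rad) or (y of cinnamon_mid in the frame of spice_box below -0.04 m and value of joint lid_b above 3.06 rad and value of joint lid_a below 0.05 rad)) and velocity of joint lid_a between -0.05 and 0.05 rad/s and velocity of joint lid_b between -0.05 and 0.05 rad/s and distance of each of spice_box, tin_1, tin_2, tin_3, grinder from where it was at the start of the episode below 0.02 m and linear speed of spice_box below 0.01 m/s and angle between spice_box's own z axis and vertical below 0.03 rad and z of each of cinnamon_mid, nutmeg_mid in the frame of spice_box below 0.026 m); the robot touches nothing.
It fails at once if the lid over the nutmegs is opened (more than 0.15 rad) ((y of nutmeg_mid in the frame of spice_box above 0 m and value of joint lid_a above 0.15 rad) or (y of nutmeg_mid in the frame of spice_box below 0 m and value of joint lid_b above 0.15 rad)).
It fails at once if the box is lifted (10 mm), tipped (0.08 rad) or shoved along (more than 25 mm), or a pan is lifted in its bay (12 mm) (height (world z) of spice_box above 0.01 m or angle between spice_box's own z axis and vertical above 0.08 rad or distance of spice_box from where it was at the start of the episode above 0.025 m or z of any of cinnamon_mid, nutmeg_mid in the frame of spice_box above 0.032 m).
It fails at once if a lid is pinched or forced while it swings (more than 10 N from the fingers between 0.15 and 2.8 rad), or the box or a lid is pressed hard (more than 30 N at any time) ((value of joint lid_a between 0.15 and 2.8 rad and contact force between the fingers and spice_box above 10 N) or (value of joint lid_b between 0.15 and 2.8 rad and contact force between the fingers and spice_box above 10 N) or contact force between the fingers and spice_box above 30 N).
It fails at once if the lid is slammed down (faster than 4 rad/s near the end of its swing) ((value of joint lid_a above 2.6 rad and velocity of joint lid_a above 4 rad/s) or (value of joint lid_b above 2.6 rad and velocity of joint lid_b above 4 rad/s)).
It fails at once if a tin or the grinder is moved (20 mm) or tipped (distance of any of tin_1, tin_2, tin_3, grinder from where it was at the start of the episode above 0.02 m or angle between any of grinder, tin_1, tin_2, tin_3's own z axis and vertical above 0.3 rad).
It also fails if it takes over 48 s, if anything falls off the work surface, if the arm or the gripper's body presses on something with over 40 N, if the wrist force passes 120 N, or if a joint passes its speed limit or range.

ROBOT

A 6-joint arm with a two-finger parallel gripper is mounted at the origin on the work surface. World frame = base frame: x ahead of the robot, y to its left, z up, the work surface at z = 0. Lengths are in m, angles in rad, forces in N, time in s.
With the tool pointing down it reaches from about 0.35 to 0.925 m from the base axis. Payload 6.4 kg.
Tool frame: the origin (TCP) lies midway between the tips of the shut fingers; the grasp point (between the pads) lies 19 mm behind it; x points along the fingers, y is the direction in which the jaws open and shut, and the axes are right-handed (so a half turn about x gives the same grasp; the last joint's range is limited). The gripper opens to 94 mm and grips with 3 to 60 N. Pads are 16 mm wide; open, the fingers measure 119 mm over their backs; the gripper's body (75 mm by 177 mm) begins 78 mm behind the grasp point.
Start: joints at [1.12, 0.245, 1.558, -0, 1.339, -0.174], TCP at [0.178, 0.625, 0.205] pointing down, gripper open.
Joint ranges: [-3.13, 3.13], [-1.02, 2.26], [0.13, 2.54], [-0.95, 4.09], [0.21, 2.88], [-2.74, 2.74]. Speed limits (rad/s): [2.57, 2.57, 3.14, 3.14, 3.14, 3.14].

INTERFACE

Orientations are given as a unit quaternion [x, y, z, w].
In Python, from cell import monitor, grab_frame, camera_params, env gives the robot as it stands. The module is installed in compiled form; this text tells all that it offers.
- The arm moves only by the shell command python3 -m pendant 'ROWS'. ROWS is JSON, one flat list of numbers, 7 for each row, row after row: the shift along the world's x, y, z in units of 25 mm (1.0 is 25 mm), then the turn, a rotation vector about the world's x, y, z in units of 0.15 rad (1.0 is 0.15 rad), then the opening, from 0 (shut) to 1 (fully open). In form: [dx, dy, dz, wx, wy, wz, fingers, dx, dy, dz, wx, wy, wz, fingers, ...]. A call has 1 to 12 rows; each row shifts and turns the commanded pose from where the row before left it; what a row does not reach is not made up. A row lasts 1/8 s, in which the tool goes at most 62.5 mm and 10.7 degrees, less where a joint would pass 70% of its speed; a pose out of reach is approached as far as the arm can. A call with a number of a shift or a turn outside -1 to 1 is refused whole. A call with a gripper value outside its range is refused whole. The fingers move at their own pace and stop on an object; the grip force is fixed at half the most. Time passes only in rows, so rows that do not move let the fingers close. It gives the time, the measured TCP pose, the force and the opening at its end, in the units of the state.
- monitor.sense(): the state, without advancing time (a new reading comes with each control period).
- grab_frame(name): name is "scene" or "top" or "wrist"; returns (picture, depth): 400x640x3 uint8, blue, green, red; 400x640 float32, m along the optical axis (not along the pixel's ray), 0 where there is no reading.
- camera_params(name): a dict with "camera_matrix" (3x3 intrinsics, pixels), "k1" (the pictures are not rectified: a ray, as slopes to the right and down, at radius r is drawn at 1 + k1 r^2 times it, then the intrinsics apply), "R" (3x3) and "t" (3): a world point X has camera coordinates R X + t. Camera axes: x right, y down, z forward; pixel columns grow to the right and rows downward; lengths in m; the calibration is good to about 2 mm. A picture is of the moment at which its call begins: read the wrist's pose just before it. camera_params takes no time and is no camera call; for the wrist camera it gives the pose at the moment of the call.
- env.job_done(): hands the job in, once; it reports no verdict.
The state is a dict: "time": time; "joints": joint angles; "qd": joint speeds; "tau": joint torques, N m; "tool_pos": TCP position; "tool_rot": TCP orientation; "wrist_force": force on the tool from outside, world axes, zero at the start; "wrist_torque": the same for the moment, N m; "grip_width": finger opening in m.
Only numpy, scipy, OpenCV 4.12 (cv2) and the standard library are available. Lean on these libraries where they do the work, as an engineer would, in place of code of your own. Each camera call takes 0.05 s, during which the arm holds its last target. There are 200 camera calls.

## Working session

There is one attempt and no reset: what is moved stays moved. The work goes in short steps, Python scripts to look and compute and a shell command to move; the robot and the scene stay as the last step left them, time stands still between calls to the robot, and variables do not carry over. Pictures are saved under pics/ and viewed, about 8 in all and at most 12, crops included, and the job is handed in when it is done.

```bash
mkdir -p pics
python3 - <<'E'
from cell import monitor, grab_frame, camera_params, env
import cv2,numpy as np
s=monitor.sense();print({k:np.round(v,3) for k,v in s.items()})
for n in("scene","top"):
    p,d=grab_frame(n);cv2.imwrite(f"pics/{n}0.png",p);np.save(f"pics/{n}0.npy",d)
    c=camera_params(n);print(n,c)
E
```

```text
{'time': np.float64(0.0), 'joints': array([ 1.12 ,  0.246,  1.559,  0.   ,  1.339, -0.174]), 'qd': array([-0.   ,  0.001, -0.   ,  0.002, -0.001,  0.001]), 'tau': array([-2.0000e-03, -4.1582e+01, -3.1461e+01,  6.8000e-02,  3.3000e-02,
       -0.0000e+00]), 'tool_pos': array([0.177, 0.625, 0.204]), 'tool_rot': array([ 0.097,  0.701, -0.098,  0.7  ]), 'wrist_force': array([-0.006, -0.658, -0.112]), 'wrist_torque': array([-0.035, -0.009, -0.025]), 'grip_width': np.float64(0.094)}
scene {'camera_matrix': array([[448.95582332,   0.        , 314.79975033],
       [  0.        , 448.95582332, 197.85128155],
       [  0.        ,   0.        ,   1.        ]]), 'k1': 0.04331303326258914, 'R': array([[ 0.66350582,  0.7481667 ,  0.00257076],
       [ 0.649528  , -0.57431676, -0.49827065],
       [-0.37131308,  0.33227525, -0.86701774]]), 't': array([-0.45445938, -0.34956103,  1.41774296])}
top {'camera_matrix': array([[367.90508792,   0.        , 329.15443817],
       [  0.        , 367.90508792, 202.66501307],
       [  0.        ,   0.        ,   1.        ]]), 'k1': -0.028910992482535945, 'R': array([[ 1.51280360e-02, -9.99883122e-01,  2.21030590e-03],
       [-9.90056271e-01, -1.52884800e-02, -1.39838633e-01],
       [ 1.39856081e-01, -7.28433457e-05, -9.90171839e-01]]), 't': array([0.03972383, 0.64716943, 0.8143149 ])}
```

View pics/top0.png

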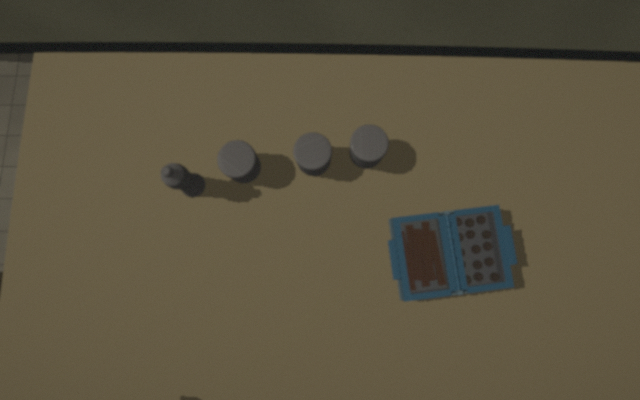

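View pics/scene0.png

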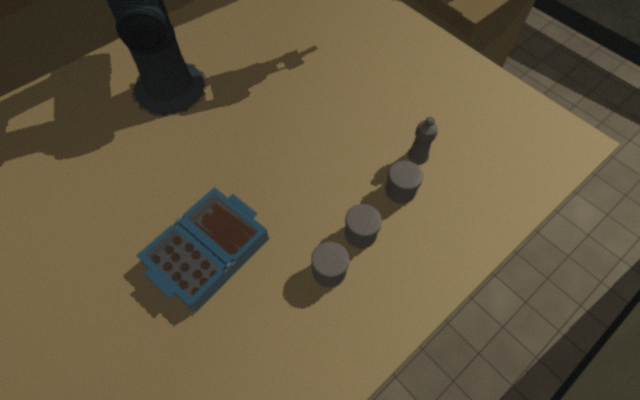

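The top view shows the blue box centred near px (455,253). The cinnamon is in its left bay (px 425,257), which is world +y, and its lip is at px (394,258). The nutmegs are on the right. The scene view agrees: the cinnamon bay is at (225,225), nearer the tins. The lid to open is lid_a.

```bash
cat > h.py <<'E'
import cv2,numpy as np
from cell import monitor, grab_frame, camera_params
def rays(n,uv,c=None):
    c=c or camera_params(n);K=c["camera_matrix"]
    p=cv2.undistortPoints(np.float64(uv).reshape(-1,1,2),K,np.array([c["k1"],0,0,0.]))[:,0]
    return np.c_[p,np.ones(len(p))],c
def deproj(n,uv,d,c=None):
    r,c=rays(n,uv,c);return (r*np.asarray(d)[:,None]-c["t"])@c["R"]
def cloud(n,p,d,mask):
    v,u=np.nonzero(mask&(d>0));return deproj(n,np.c_[u,v],d[v,u])
def blue(p):
    h=cv2.cvtColor(p,cv2.COLOR_BGR2HSV);return (h[...,0]>92)&(h[...,0]<118)&(h[...,1]>110)&(h[...,2]>50)
E
python3 - <<'E'
from h import *
for n in("top","scene"):
    p=cv2.imread(f"pics/{n}0.png");d=np.load(f"pics/{n}0.npy")
    P=cloud(n,p,d,blue(p));z=P[:,2]
    print(n,len(P),np.percentile(z,[5,25,50,75,95]).round(4))
    T=P[(z>.044)&(z<.066)]
    (c,s,a)=cv2.minAreaRect(np.float32(T[:,:2]*1000));print(c,s,a,T.min(0),T.max(0))
    # fit: yaw + centre maximising match of oriented extents (robust percentiles)
    for yaw in np.radians(np.arange(-25,26,1.)):
        pass
    best=min(np.radians(np.arange(-25,25.1,.25)),key=lambda y:np.ptp(np.percentile(T[:,0]*np.cos(y)+T[:,1]*np.sin(y),[.5,99.5])))
    X=T[:,0]*np.cos(best)+T[:,1]*np.sin(best);Y=-T[:,0]*np.sin(best)+T[:,1]*np.cos(best)
    lo=np.percentile(X,[.5,99.5]);ly=np.percentile(Y,[.5,99.5]);m=[lo.mean(),ly.mean()]
    print("yaw",np.degrees(best),"ext",np.ptp(lo),np.ptp(ly),"ctr",m[0]*np.cos(best)-m[1]*np.sin(best),m[0]*np.sin(best)+m[1]*np.cos(best))
    h=cv2.cvtColor(p,cv2.COLOR_BGR2HSV);br=(h[...,0]<12)&(h[...,1]>120)&(h[...,2]>30)
    B=cloud(n,p,d,br);B=B[(abs(B[:,0]-.45)<.25)&(abs(B[:,1]+.25)<.25)]
    if len(B):print("brown",len(B),np.median(B,0))
    if n=="top":
        for q in [(368,140),(313,148),(238,155),(175,172)]:
            print(q,deproj(n,[q],[d[q[1],q[0]]]))
E
```

```text
top 1773 [0.052  0.0533 0.0543 0.0554 0.0573]
(536.3099975585938, -233.31912231445312) (182.31192016601562, 279.9856262207031) 7.967687129974365 [ 0.43221257 -0.37532358  0.04924673] [ 0.64109128 -0.0900636   0.06293331]
yaw 8.0 ext 0.1800957742849032 0.2762019386306216 ctr 0.5362002413056803 -0.23357675740179293
brown 14 [ 0.55563896 -0.16613641  0.05352117]
(368, 140) [[ 0.78642486 -0.03682966  0.08664697]]
(313, 148) [[0.7661649  0.08832017 0.08459026]]
(238, 155) [[0.7458305  0.25727013 0.08980626]]
(175, 172) [[0.69423954 0.37752296 0.13658443]]
scene 2138 [0.0503 0.0521 0.0535 0.055  0.0577]
(538.767578125, -234.76124572753906) (186.84426879882812, 280.9238586425781) 8.056685447692871 [ 0.43383557 -0.37865489  0.04735774] [ 0.6461378  -0.09186637  0.06350869]
yaw 8.25 ext 0.18402393950928675 0.27747839603887137 ctr 0.5389377401392612 -0.23494771341157547
brown 696 [ 0.5495679  -0.17197798  0.05321369]
```

Both views put the box centre at about (0.5375, -0.234) with yaw 8°, and the heights agree with the text at about 54 mm. Lip_a is therefore near (0.519, -0.100).

I'll point the shut fingers forward and down along the rod, slide the tip under the lip from the near side, and sweep an arc. First I transfer the arm, turning the tool yaw to 8°.

```bash
python3 -m pendant '[0.4,-1,0.2,0,0,0.23,0, 0.4,-1,0.2,0,0,0.23,0, 0.4,-1,0.2,0,0,0.23,0, 0.4,-1,0.2,0,0,0.23,0, 0.4,-1,0.2,0,0,0.23,0, 0.4,-1,0.2,0,0,0.23,0, 0.4,-1,0.2,0,0,0.23,0, 0.4,-1,0.2,0,0,0.23,0, 0.4,-1,0.2,0,0,0.23,0, 0.4,-1,0.2,0,0,0.23,0, 0.4,-1,0.2,0,0,0.24,0, 0.4,-1,0.2,0,0,0.24,0]'
python3 -m pendant '[0.4,-1,0,0.07,-0.5,0,0, 0.4,-1,0,0.07,-0.5,0,0, 0.4,-1,0,0.07,-0.5,0,0, 0.4,-1,0,0.07,-0.5,0,0, 0.4,-1,0,0.07,-0.5,0,0, 0.4,-1,0,0.07,-0.5,0,0, 0.4,-1,0,0.07,-0.5,0,0, 0.4,-1,0,0.07,-0.5,0,0, 0.4,-1,0,0.07,-0.5,0,0, 0.4,-1,0,0.07,-0.5,0,0]'
cat >> h.py <<'E'
from scipy.spatial.transform import Rotation as Ro
C=np.array([.5375,-.234,0]);YAW=np.radians(8)
B=Ro.from_euler("z",YAW)
def st(C=C):
    s=monitor.sense();R=Ro.from_quat(s["tool_rot"]).as_matrix()
    print("t",round(float(s["time"]),2),"tcp",np.round(s["tool_pos"],4),"box",np.round(B.inv().apply(s["tool_pos"]-C),4),"F",np.round(s["wrist_force"],1),"j",np.round(s["joints"],2))
    print(" toolx",R[:,0].round(3),"tooly",R[:,1].round(3))
E
python3 -c "from h import *;st()"
```

```text
time: 1.6
tool_pos: [0.2976, 0.3243, 0.2652]
tool_rot: [-0.05, 0.706, 0.05, 0.705]
wrist_force: [-0.1, -0.2, -0.3]
grip_width: 0.0006
time: 2.85
tool_pos: [0.4241, 0.0826, 0.264]
tool_rot: [-0.029, 0.401, 0.062, 0.914]
wrist_force: [0.3, -0.3, 1.0]
grip_width: 0.0005
t 2.85 tcp [0.4241 0.0826 0.264 ] box [-0.0682  0.3293  0.264 ] F [ 0.3 -0.3  1. ] j [-0.24 -1.02  2.51  0.31  0.96 -2.04]
 toolx [ 0.671  0.091 -0.736] tooly [-0.137  0.991 -0.003]
```

Pointing along the rod puts the arm at its joint limits (j2 at -1.02). A diagonal heading moves the wrist away from the base, so I'll turn to world heading about -50°, coming in from the lip side.

```bash
python3 -m pendant '[0.13,-0.43,-0.2,0,0,-0.56,0, 0.13,-0.43,-0.2,0,0,-0.56,0, 0.13,-0.43,-0.2,0,0,-0.56,0, 0.13,-0.43,-0.2,0,0,-0.56,0, 0.13,-0.43,-0.2,0,0,-0.56,0, 0.13,-0.43,-0.2,0,0,-0.56,0, 0.13,-0.43,-0.2,0,0,-0.56,0, 0.13,-0.43,-0.2,0,0,-0.56,0, 0.13,-0.43,-0.2,0,0,-0.56,0, 0.13,-0.43,-0.2,0,0,-0.56,0, 0.13,-0.43,-0.2,0,0,-0.56,0, 0.13,-0.43,-0.2,0,0,-0.56,0]'
python3 -c "from h import *;st()"
```

```text
time: 4.35
tool_pos: [0.4625, -0.0459, 0.204]
tool_rot: [0.169, 0.366, -0.388, 0.829]
wrist_force: [-0.1, -0.4, -0.2]
grip_width: 0.0005
t 4.35 tcp [ 0.4625 -0.0459  0.204 ] box [-0.0481  0.1967  0.204 ] F [-0.1 -0.4 -0.2] j [-0.04 -0.45  2.34 -0.73  0.85 -0.35]
 toolx [ 0.432 -0.52  -0.737] tooly [ 0.766  0.643 -0.004]
```

```bash
python3 -m pendant '[0,0,-0.9,0,0,0,0, 0,0,-0.9,0,0,0,0, 0,0,-0.9,0,0,0,0, 0,0,-0.9,0,0,0,0, 0,0,-0.9,0,0,0,0, 0,0,-0.9,0,0,0,0, 0,0,-0.9,0,0,0,0, 0,0,-0.9,0,0,0,0, 0,0,0,0,0,0,0]'
python3 - <<'E'
from h import *
st()
for n in("wrist","scene"):
    p,d=grab_frame(n);cv2.imwrite(f"pics/{n}1.png",p)
    if n=="scene":cv2.imwrite("pics/scene1c.png",cv2.resize(p[130:360,100:420],None,fx=2.4,fy=2.4))
E
```

```text
time: 5.48
tool_pos: [0.4549, -0.0488, 0.0575]
tool_rot: [0.182, 0.392, -0.378, 0.819]
wrist_force: [-0.7, 0.8, -0.4]
grip_width: 0.0005
t 5.47 tcp [ 0.4549 -0.0488  0.0575] box [-0.056   0.1949  0.0575] F [-0.7  0.8 -0.4] j [-0.08 -0.15  2.41 -0.95  0.58 -0.05]
 toolx [ 0.407 -0.477 -0.779] tooly [0.762 0.648 0.002]
```

View pics/scene1c.png

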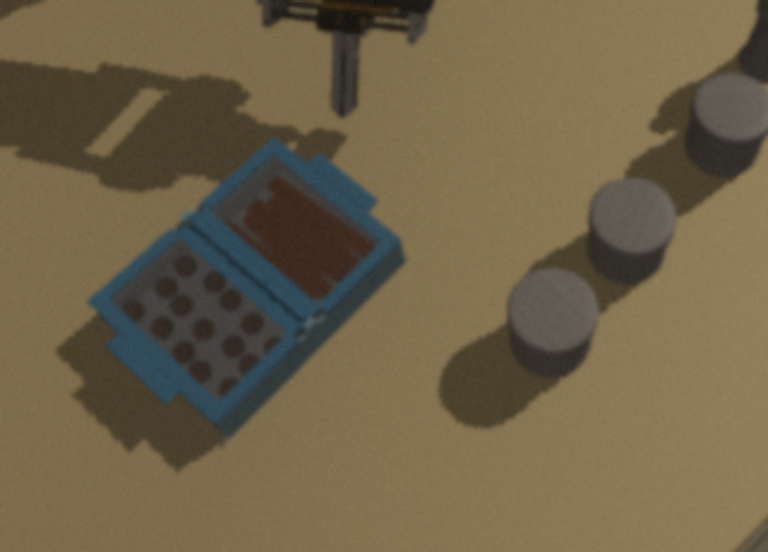

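View pics/wrist1.png

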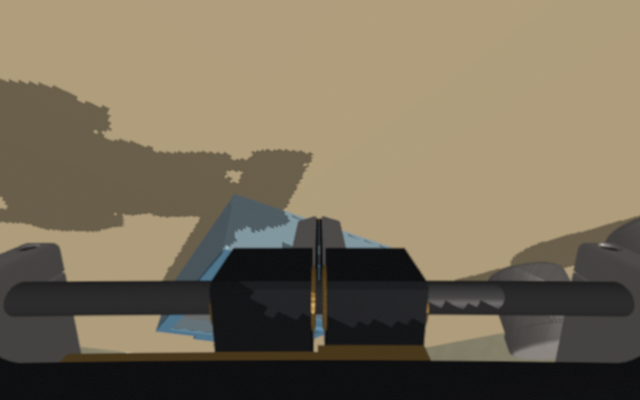

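The scene view shows the closed fingertip at crop px (345,112), clear of the lip at (345,185). The wrist view is mostly blocked by the gripper. Joint j4 hit its limit, so I'll ease the heading to about -32° and move the approach point farther out.

```bash
python3 -m pendant '[0.58,-0.12,0,0,0,0.5,0, 0.58,-0.12,0,0,0,0.5,0, 0.58,-0.12,0,0,0,0.5,0, 0.58,-0.12,0,0,0,0.5,0, 0,0,-0.5,0,0,0,0, 0,0,-0.5,0,0,0,0, 0,0,-0.5,0,0,0,0, 0,0,0,0,0,0,0]'
python3 -c "from h import *;st()"
```

```text
time: 6.58
tool_pos: [0.513, -0.0622, 0.0264]
tool_rot: [0.123, 0.418, -0.249, 0.865]
wrist_force: [-0.7, 0.4, 0.1]
grip_width: 0.0005
t 6.58 tcp [ 0.513  -0.0622  0.0264] box [-0.0003  0.1735  0.0264] F [-0.7  0.4  0.1] j [-0.23 -0.02  2.37 -0.95  0.25 -0.37]
 toolx [ 0.527 -0.328 -0.784] tooly [0.533 0.846 0.005]
```

```bash
python3 -m pendant '[0.1,-0.1,0,0.12,0.2,0.5,0, 0.1,-0.1,0,0.12,0.2,0.5,0, 0,0,-0.2,0,0,0,0, 0,0,-0.2,0,0,0,0, 0.1,-0.4,0,0,0,0,0, 0,0,0,0,0,0,0]'
python3 -c "from h import *;st()"
```

```text
time: 7.32
tool_pos: [0.5168, -0.0738, 0.0177]
tool_rot: [0.109, 0.447, -0.211, 0.863]
wrist_force: [-0.2, -0.6, -0.1]
grip_width: 0.0006
t 7.33 tcp [ 0.5168 -0.0738  0.0177] box [0.0018 0.1615 0.0177] F [-0.2 -0.6 -0.1] j [-0.3  -0.    2.36 -0.5   0.21 -0.93]
 toolx [ 0.512 -0.266 -0.817] tooly [0.461 0.888 0.   ]
```

```bash
python3 -m pendant '[0.04,-0.27,0,0.05,0.08,0,0, 0.04,-0.27,0,0.05,0.08,0,0, 0.04,-0.27,0,0,0,0,0, 0,0,0,0,0,0,0]'
python3 - <<'E'
from h import *
st()
p,d=grab_frame("scene");cv2.imwrite("pics/scene2.png",cv2.resize(p[150:310,130:330],None,fx=4,fy=3.75))
E
```

```text
time: 7.82
tool_pos: [0.519, -0.0932, 0.017]
tool_rot: [0.113, 0.459, -0.208, 0.856]
wrist_force: [-0.2, 3.4, -0.1]
grip_width: 0.0003
t 7.83 tcp [ 0.519  -0.0932  0.017 ] box [0.0013 0.142  0.017 ] F [-0.2  3.4 -0.1] j [-0.36  0.    2.33 -0.29  0.23 -1.19]
 toolx [ 0.491 -0.253 -0.834] tooly [0.46  0.888 0.002]
```

View pics/scene2.png

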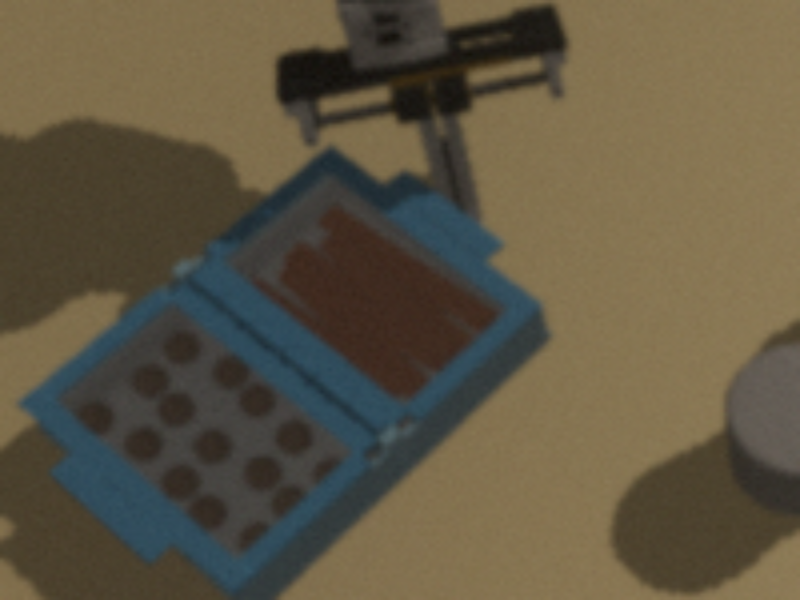

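The finger meets the lip edge at crop px (470,215), with 3.4 N sideways. The tip is low, but the shaft runs too close to parallel with the lip edge to hook it. With a steeper tool heading square to the rod (world about -82°), j4 should stay in range. I'll back off and reorient.

```bash
python3 -m pendant '[-0.08,0.6,0,0,0,0,0, -0.08,0.6,0.3,0,0,0,0, -0.08,0.6,0.5,0,0,-0.3,0, -0.08,0.6,0.6,0,0,-0.5,0, 0,0,0.6,0,0,-0.7,0, 0,0,0,0,0,-0.7,0, 0,0,0,0,0,-0.7,0, 0,0,0,0,0,-0.7,0, 0,0,0,0,0,-0.7,0, 0,0,0,0,0,-0.7,0, 0,0,0,0,0,-0.7,0, 0,0,0,0,0,-0.7,0]'
python3 -c "from h import *;st()"
```

```text
time: 9.38
tool_pos: [0.5119, -0.0339, 0.0679]
tool_rot: [0.312, 0.353, -0.581, 0.663]
wrist_force: [0.2, 0.3, -0.6]
grip_width: 0.0004
t 9.38 tcp [ 0.5119 -0.0339  0.0679] box [0.0025 0.2017 0.0679] F [ 0.2  0.3 -0.6] j [ 0.02  0.17  2.03 -0.71  1.    0.3 ]
 toolx [ 0.074 -0.55  -0.832] tooly [0.992 0.129 0.003]
```

```bash
python3 -m pendant '[0,0,-0.5,-0.22,-0.03,0,0, 0,0,-0.5,-0.22,-0.03,0,0, 0,0,-0.5,-0.22,-0.03,0,0, 0,0,-0.5,0,0,0,0, 0,0,0,0,0,0,0]'
python3 -c "from h import *;st()"
```

```text
time: 10.0
tool_pos: [0.5111, -0.0341, 0.0169]
tool_rot: [0.282, 0.322, -0.595, 0.68]
wrist_force: [0.0, -0.7, -0.4]
grip_width: 0.0008
t 10.0 tcp [ 0.5111 -0.0341  0.0169] box [0.0017 0.2016 0.0169] F [ 0.  -0.7 -0.4] j [ 0.06  0.31  2.02 -0.87  0.97  0.5 ]
 toolx [ 0.085 -0.628 -0.773] tooly [0.991 0.132 0.001]
```

```bash
python3 -m pendant '[0.09,-0.65,0,0,0,0,0, 0.09,-0.65,0,0,0,0,0, 0.09,-0.65,0,0,0,0,0, 0.09,-0.65,0,0,0,0,0, 0,0,0,0,0,0,0]'
python3 -c "from h import *;st()"
```

```text
time: 10.62
tool_pos: [0.5208, -0.1005, 0.0181]
tool_rot: [0.283, 0.321, -0.596, 0.68]
wrist_force: [-0.2, -1.1, -0.2]
grip_width: 0.0007
t 10.62 tcp [ 0.5208 -0.1005  0.0181] box [0.002  0.1346 0.0181] F [-0.2 -1.1 -0.2] j [-0.08  0.3   2.03 -0.92  0.89  0.43]
 toolx [ 0.085 -0.628 -0.773] tooly [0.992 0.13  0.003]
```

```bash
python3 -m pendant '[0,0,0.3,0,0,0,0, 0,0,0.3,0,0,0,0, 0,0,0.3,0,0,0,0, 0,0,0.3,0,0,0,0]'
python3 - <<'E'
from h import *
st()
p,d=grab_frame("scene");cv2.imwrite("pics/scene3.png",cv2.resize(p[130:310,120:340],None,fx=3.6,fy=3.3))
E
```

```text
time: 11.12
tool_pos: [0.5208, -0.0987, 0.0484]
tool_rot: [0.283, 0.321, -0.595, 0.681]
wrist_force: [1.0, 0.2, -0.3]
grip_width: 0.0008
t 11.12 tcp [ 0.5208 -0.0987  0.0484] box [0.0023 0.1363 0.0484] F [ 1.   0.2 -0.3] j [-0.07  0.23  2.04 -0.89  0.93  0.37]
 toolx [ 0.086 -0.628 -0.774] tooly [0.991 0.133 0.003]
```

View pics/scene3.png

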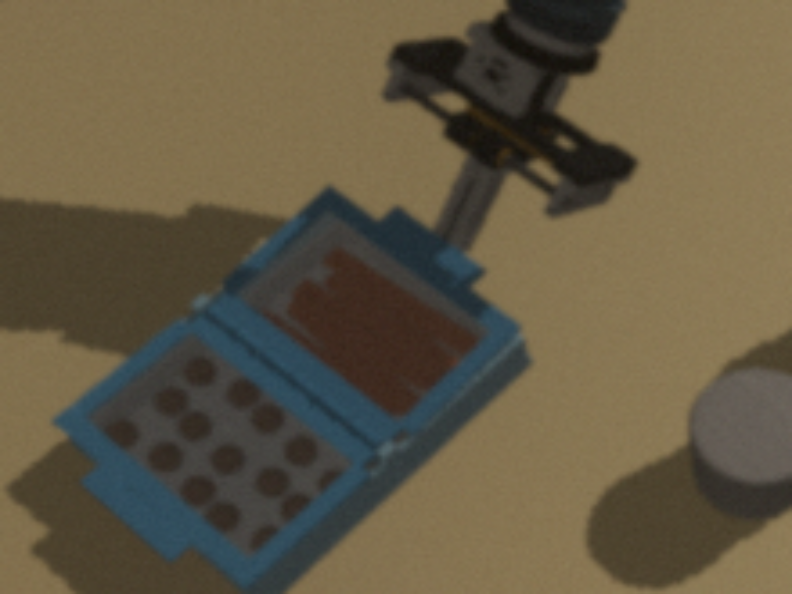

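The fingertip is under the lip at crop px (455,245). I'll keep rising and add a depth-based lid angle estimate.

```bash
cat >> h.py <<'E'
def lid(n="scene",save=None):
    p,d=grab_frame(n)
    if save:cv2.imwrite(save,p)
    Q=B.inv().apply(cloud(n,p,d,blue(p))-C);Q=Q[(abs(Q[:,0])<.1)]
    r=np.hypot(Q[:,1],Q[:,2]-.055);a=np.arctan2(Q[:,2]-.055,Q[:,1])
    k=(r>.1)&(r<.15)&(a>-.15)
    h,e=np.histogram(a[k],np.arange(-.15,3.4,.1));print("lid-angle hist",[(round(e[i]+.05,2),int(h[i])) for i in range(len(h)) if h[i]>8])
E
python3 -m pendant '[0,0,0.4,0,0,0,0, 0,0,0.4,0,0,0,0, 0,0,0.4,0,0,0,0]'
python3 -c "
from h import *;st();lid();lid('top')"
```

```text
time: 11.55
tool_pos: [0.5208, -0.0991, 0.0787]
tool_rot: [0.283, 0.321, -0.595, 0.681]
wrist_force: [0.2, 0.9, -0.8]
grip_width: 0.0003
t 11.55 tcp [ 0.5208 -0.0991  0.0787] box [0.0023 0.1359 0.0787] F [ 0.2  0.9 -0.8] j [-0.07  0.17  2.04 -0.85  0.97  0.31]
 toolx [ 0.086 -0.628 -0.773] tooly [0.991 0.132 0.003]
lid-angle hist [(np.float64(0.3), 88), (np.float64(3.1), 110)]
lid-angle hist [(np.float64(0.3), 386), (np.float64(3.1), 165)]
```

```bash
python3 -m pendant '[0.04,-0.27,0.53,0,0,0,0, 0.04,-0.27,0.53,0,0,0,0, 0.04,-0.27,0.53,0,0,0,0, 0.045,-0.32,0.41,0,0,0,0, 0.045,-0.32,0.41,0,0,0,0, 0.045,-0.32,0.41,0,0,0,0]'
python3 -c "
from h import *;st();lid();lid('top')"
```

```text
time: 12.4
tool_pos: [0.5271, -0.144, 0.1489]
tool_rot: [0.283, 0.321, -0.595, 0.68]
wrist_force: [-0.2, 0.3, -1.4]
grip_width: 0.0005
t 12.4 tcp [ 0.5271 -0.144   0.1489] box [0.0022 0.0906 0.1489] F [-0.2  0.3 -1.4] j [-0.16  0.05  2.01 -0.8   1.01  0.12]
 toolx [ 0.086 -0.628 -0.773] tooly [0.991 0.132 0.002]
lid-angle hist [(np.float64(3.1), 108)]
lid-angle hist [(np.float64(0.9), 128), (np.float64(3.1), 136)]
```

Lid at about 0.9 rad, as planned. Continuing.

```bash
python3 -m pendant '[0.06,-0.42,0.31,0,0,0,0, 0.06,-0.42,0.31,0,0,0,0, 0.06,-0.42,0.31,0,0,0,0, 0.07,-0.5,0.17,0,0,0,0, 0.07,-0.5,0.17,0,0,0,0, 0.07,-0.5,0.17,0,0,0,0]'
python3 -c "
from h import *;st();lid();lid('top')"
```

```text
time: 13.25
tool_pos: [0.5369, -0.2132, 0.1845]
tool_rot: [0.283, 0.321, -0.595, 0.68]
wrist_force: [-0.2, 0.8, -1.4]
grip_width: 0.0004
t 13.25 tcp [ 0.5369 -0.2132  0.1845] box [0.0023 0.0207 0.1845] F [-0.2  0.8 -1.4] j [-0.29  0.02  1.97 -0.77  0.98 -0.04]
 toolx [ 0.086 -0.628 -0.773] tooly [0.991 0.132 0.002]
lid-angle hist [(np.float64(3.1), 66)]
lid-angle hist [(np.float64(1.5), 40), (np.float64(3.1), 112)]
```

```bash
python3 -m pendant '[0.07,-0.52,0,0,0,0,0, 0.07,-0.52,0,0,0,0,0, 0.07,-0.52,0,0,0,0,0, 0.07,-0.5,-0.15,0,0,0,0, 0.07,-0.5,-0.15,0,0,0,0, 0.07,-0.5,-0.15,0,0,0,0]'
python3 -c "
from h import *;st();lid();lid('top')"
```

```text
time: 14.1
tool_pos: [0.5474, -0.2896, 0.1726]
tool_rot: [0.283, 0.321, -0.595, 0.68]
wrist_force: [0.4, 0.4, 0.1]
grip_width: 0.0003
t 14.1 tcp [ 0.5474 -0.2896  0.1726] box [ 0.002  -0.0564  0.1726] F [0.4 0.4 0.1] j [-0.43  0.09  1.92 -0.77  0.88 -0.13]
 toolx [ 0.086 -0.628 -0.774] tooly [0.991 0.132 0.002]
lid-angle hist [(np.float64(2.1), 69), (np.float64(3.1), 17)]
lid-angle hist [(np.float64(2.0), 27), (np.float64(2.1), 71), (np.float64(3.1), 54)]
```

```bash
python3 -m pendant '[0.06,-0.44,-0.29,0,0,0,0, 0.06,-0.44,-0.29,0,0,0,0, 0.06,-0.44,-0.29,0,0,0,0, 0.04,-0.28,-0.3,0,0,0,0, 0.04,-0.26,-0.3,0,0,0,0, 0.03,-0.26,-0.3,0,0,0,0, 0.03,-0.2,-0.3,0,0,0,0]'
python3 -c "
from h import *;st();lid();lid('top')"
```

```text
time: 15.08
tool_pos: [0.5554, -0.3471, 0.1207]
tool_rot: [0.283, 0.321, -0.595, 0.68]
wrist_force: [0.4, 0.6, 0.8]
grip_width: 0.0008
t 15.07 tcp [ 0.5554 -0.3471  0.1207] box [ 0.0019 -0.1145  0.1207] F [0.4 0.6 0.8] j [-0.51  0.22  1.89 -0.82  0.76 -0.11]
 toolx [ 0.086 -0.628 -0.774] tooly [0.991 0.132 0.003]
lid-angle hist [(np.float64(2.6), 106), (np.float64(2.7), 96), (np.float64(3.1), 19)]
lid-angle hist []
```

```bash
python3 -m pendant '[0.01,-0.08,-0.3,0,0,0,0, 0.01,-0.08,-0.3,0,0,0,0, 0.01,-0.08,-0.3,0,0,0,0, 0.01,-0.06,-0.3,0,0,0,0, 0,0,-0.3,0,0,0,0, 0,0,-0.25,0,0,0,0]'
python3 -c "
from h import *;st();lid()"
```

```text
time: 15.92
tool_pos: [0.5563, -0.3542, 0.0769]
tool_rot: [0.283, 0.321, -0.595, 0.68]
wrist_force: [-0.7, -0.7, 0.1]
grip_width: 0.0008
t 15.93 tcp [ 0.5563 -0.3542  0.0769] box [ 0.0018 -0.1216  0.0769] F [-0.7 -0.7  0.1] j [-0.53  0.3   1.89 -0.89  0.7  -0.03]
 toolx [ 0.086 -0.628 -0.774] tooly [0.991 0.132 0.002]
lid-angle hist [(np.float64(3.0), 290)]
```

```bash
python3 -m pendant '[0,0,-0.1,0,0,0,0, 0,0,-0.1,0,0,0,0, 0,0,-0.1,0,0,0,0]'; python3 -m pendant '[0,0,-0.07,0,0,0,0, 0,0,0,0,0,0,0]'
```

```text
time: 16.35
tool_pos: [0.5566, -0.3544, 0.0703]
tool_rot: [0.283, 0.321, -0.595, 0.681]
wrist_force: [0.1, 0.2, 0.4]
grip_width: 0.0005
time: 16.6
tool_pos: [0.5563, -0.3542, 0.0682]
tool_rot: [0.283, 0.321, -0.595, 0.68]
wrist_force: [0.5, -0.2, 0.8]
grip_width: 0.0007
```

```bash
for i in 1 2; do python3 -m pendant '[0,0,-0.07,0,0,0,0, 0,0,0,0,0,0,0]' | grep -E "pos|force"; done
```

```text
tool_pos: [0.5563, -0.3542, 0.0664]
wrist_force: [0.1, -0.2, -0.8]
tool_pos: [0.5566, -0.3544, 0.0651]
wrist_force: [0.3, 1.3, 2.4]
```

```bash
for i in 1 2; do python3 -m pendant '[0,0,-0.04,0,0,0,0, 0,0,0,0,0,0,0]' | grep -E "pos|force"; done
```

```text
tool_pos: [0.5567, -0.3546, 0.0648]
wrist_force: [-2.6, 2.3, 4.9]
tool_pos: [0.5568, -0.3547, 0.0645]
wrist_force: [-3.4, 4.5, 9.9]
```

Firm contact: about 10 N at tip z = 64.5 mm, which matches a lid lying flat. I'll retreat straight up and check.

```bash
python3 -m pendant '[0,0,0.3,0,0,0,0, 0,0,0.8,0,0,0,0, 0,0.3,1,0,0,0,0, 0,0.8,1,0,0,0,0, 0,1,1,0,0,0,0, 0,1,1,0,0,0,0, -0.3,1,1,0,0,0,0, -0.3,1,0,0,0,0,0, -0.3,1,0,0,0,0,0, -0.3,1,0,0,0,0,0, -0.3,1,0,0,0,0,0, 0,0,0,0,0,0,0]'
python3 - <<'E'
from h import *
st();lid(save="pics/scene4f.png")
p0=cv2.imread("pics/scene0.png");p=cv2.imread("pics/scene4f.png")
cv2.imwrite("pics/scene4.png",np.hstack([cv2.resize(i[120:330,110:450],None,fx=1.17,fy=1.9) for i in(p0,p)]))
for n in("top","scene"):
    p,d=grab_frame(n);P=B.inv().apply(cloud(n,p,d,blue(p))-C)
    k=(P[:,1]<-.02)&(P[:,1]>-.15)&(abs(P[:,0])<.1)&(P[:,2]>.045);Q=P[k]
    print(n,len(Q),"slope z/y",np.polyfit(Q[:,1],Q[:,2],1),"med z",np.median(Q[:,2]))
    p0=cv2.imread(f"pics/{n}0.png");d0=np.load(f"pics/{n}0.npy")
    P0=B.inv().apply(cloud(n,p0,d0,blue(p0))-C)
    for nm,X in(("before",P0),("after",P)):
        X=X[(abs(X[:,0])<.13)&(abs(X[:,1])<.17)&(X[:,2]>.035)]
        print(nm,np.percentile(X,1,axis=0).round(4),np.percentile(X,99,axis=0).round(4))
E
```

```text
time: 19.1
tool_pos: [0.5187, -0.1507, 0.2151]
tool_rot: [0.282, 0.322, -0.594, 0.681]
wrist_force: [0.1, -0.2, 0.2]
grip_width: 0.0004
t 19.1 tcp [ 0.5187 -0.1507  0.2151] box [-0.007   0.0851  0.2151] F [ 0.1 -0.2  0.2] j [-0.18 -0.07  1.99 -0.74  1.1  -0.  ]
 toolx [ 0.087 -0.628 -0.774] tooly [0.991 0.135 0.002]
lid-angle hist [(np.float64(3.1), 523)]
top 574 slope z/y [-0.00215114  0.05916934] med z 0.059420645945556225
before [-0.0906 -0.1369  0.051 ] [0.0883 0.1374 0.0597]
after [-0.0898 -0.1437  0.056 ] [ 0.0887 -0.005   0.063 ]
scene 724 slope z/y [-0.00539869  0.05781478] med z 0.05842028951434065
before [-0.09   -0.1393  0.0492] [0.0926 0.1359 0.0601]
after [-0.0731 -0.1462  0.054 ] [ 0.0942 -0.0051  0.0627]
```

View pics/scene4.png

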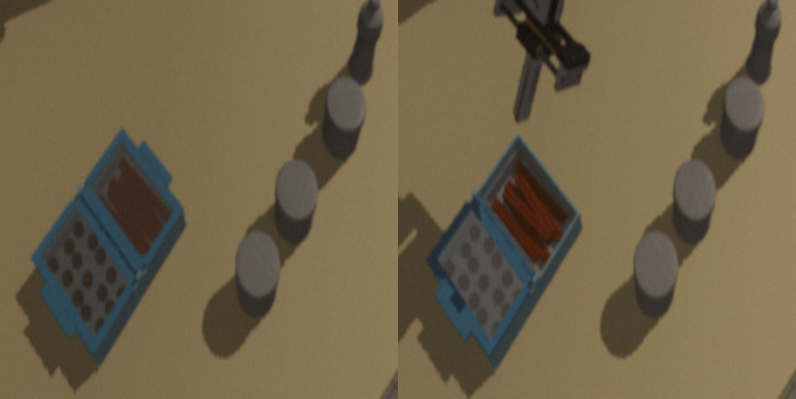

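```bash
python3 -c "
from cell import env;print(env.job_done())"
```

```text
the job is handed in; nothing more can be done
None
```

The cinnamon lid (lid_a, the +y side) is turned right over and lies flat on the nutmeg lid, and the job was handed in at about 19 s of the 48 s allowed. I pushed it with the shut fingertips under its lip, swept it over the hinge, pressed to about 10 N at the stop, then moved the arm clear.

**Last checks**
- **Lid:** its angle read about 3.1 rad. Its top face sits at 58–59 mm as expected, and its slope is 0.002–0.005 rad in the top and scene views.
- **Forces and speed:** readings taken during the swing were about 1.5 N or less, and the lid moved at about 0.8 rad/s.
- **Other objects:** by eye in the before-and-after picture, the tins and grinder had not moved and the cinnamon pan was in its bay. I did not measure them again.
- **Robot:** it was touching nothing at hand-in (about 0.2 N at the wrist).

**What went wrong or disagreed**
- My first two approach directions ran into joint limits. The second one touched the lip edge sideways with about 3.4 N, so I backed off and came in square to the rod.
- The -y edge of the blue area reads about 7 mm further out than at the start. That could be the turned lid's lip, or the box may have shifted by up to that much, which is within the 20 mm limit.

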